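Close the bottle mixer and set its speed

ROBOT

A 6-joint arm with a two-finger parallel gripper is mounted at the origin on the work surface. World frame = base frame: x ahead of the robot, y to its left, z up, the work surface at z = 0. Lengths are in mm, angles in rad, forces in N, time in s.
With the tool pointing down it reaches from about 275 to 1000 mm from the base axis. Payload 8.4 kg.
Tool frame: the origin (TCP) lies at the very end of the fingers, on their centre line; the grasp point (between the pads) lies 19 mm behind it; z points along the fingers, y is the line along which they close (so a half turn about z gives the same grasp; the last joint's range is limited). The gripper opens to 85 mm and grips with 20 to 120 N. Pads are 22 mm wide; open, the fingers measure 114 mm over their backs; the gripper's body (76 mm by 85 mm) begins 54 mm behind the grasp point. The pads swing forward as they close: fully open they stand 13 mm farther back than shut.
Start: joints at [1.104, 0.353, 1.633, -0, 1.155, -0.002], TCP at [280.152, 558.698, 231.281] pointing down, gripper open.
Joint ranges: [-2.63, 2.63], [-0.92, 2.1], [0.06, 2.66], [-1.3, 4.44], [0, 2.69], [-3.02, 3.02]. Speed limits (rad/s): [2.22, 2.22, 2.79, 3.14, 3.14, 3.14].

INTERFACE

Orientations are given as a unit quaternion [w, x, y, z].
In Python, from cell import robot gives the robot as it stands.
- The arm moves only by the shell command python3 -m crank 'ROWS' [FORCE]. ROWS is JSON, a list of rows, each a list of 7 numbers: the shift along the tool's x, y, z in cm, then the turn, a rotation vector about the tool's x, y, z in rad, then the opening in per cent of the stroke, from 0 (shut) to 100 (fully open). In form: [[x, y, z, rx, ry, rz, claw], ...]. A call has 1 to 20 rows; each row shifts and turns the commanded pose from where the row before left it, along the tool's axes as they then stand; what a row does not reach is not made up. A row lasts 1/12 s, in which the tool goes at most 41.7 mm and 7.16 degrees, less where a joint would pass 70% of its speed; a pose out of reach is approached as far as the arm can. A call with a gripper value outside its range is refused whole. The fingers move at their own pace and stop on an object; FORCE is the grip in N (left out, the last holds). Time passes only in rows, so rows that do not move let the fingers close. It gives the time, the measured TCP pose, the force, the opening and the grip force at its end, in the units of the state.
- robot.state(): the state, without advancing time (a new reading comes with each control period).
- robot.capture(name): name is "scene" or "top" or "wrist"; returns the picture (420x560x3 uint8, red, green, blue); there is no depth.
- robot.calibration(name): a dict with "camera_matrix" (3x3 intrinsics, pixels), "rvec" (rotation vector, rad) and "tvec" (3), from world to camera coordinates, as OpenCV has them. Camera axes: x right, y down, z forward; pixel columns grow to the right and rows downward; lengths in mm; the calibration is good to about 2 mm. The wrist camera is an equidistant fisheye: a pixel r from the principal point sees the ray r / f radians off the axis. A picture is of the moment at which its call begins: read the wrist's pose just before it. calibration takes no time and is no camera call; for the wrist camera it gives the pose at the moment of the call.
- robot.sign_off(): hands the job in; it is judged then, once.
The state is a dict: "time": time; "joints": joint angles; "qd": joint speeds; "tau": joint torques, N m; "ee_pos": TCP position; "eef_rot": TCP orientation; "ft_force": force on the tool from outside, world axes, zero at the start; "wrist_torque": the same for the moment, N m; "gripper_width": finger opening in mm; "grasp_force": force on a finger pad.
Only numpy, scipy, OpenCV 4.12 (cv2) and the standard library are available. Lean on these libraries where they do the work, as an engineer would, in place of code of your own. Each camera call takes 0.05 s, during which the arm holds its last target. There are 200 camera calls.

TASK

Get the perfume sample mixer ready to run: press both hinged bay covers down until each one clicks and stays fully shut, then set the blank rotary selector on the control box to its third click clockwise (seen from above) from its anticlockwise end stop. The end stop itself does not count as a click. Do not push away or knock over the loose dropper bottles and the beaker of paper strips, and let go of everything at the end.

Things in the scene. Friction and masses are not known exactly. Their poses are not given: they have to be found in the camera images.
- cover_wide (a joint): Angle (rad) of the wide bay's cover: 0 = fully shut, level; grows as its free edge rises, to 1.5. Starts 0.5 to 1.05. A stiff hinge keeps it wherever it is left (about 1 N at the free edge moves it). Over the last 0.1 rad a sprung catch under the free edge resists with up to about 10 N; pushed past about 0.04 it snaps to 0 and is held on its stop; let go earlier it springs back to about 0.1
- cover_wide_hinge (a point): On the wide cover's hinge axis, mid-width, at the rim of the fixed grey bay (150 mm wide, 140 deep, 75 tall, on a 12 mm dock plate), 87 mm above the bench. Its frame is the bay's, not the cover's: y along the hinge, z up. The shut cover reaches from here along -x (towards the robot), its underside at this height
- cover_wide_pad (a point): Point to press on the wide cover, a flat black plate 150 mm wide, 130 mm from hinge axis to free edge, 6 mm thick, with a 36 mm wide thumb lip 12 mm out from mid-edge: on its outer (upper) face, 112 mm from the hinge axis, mid-width. Moves with the cover; z is the outward normal, -x points to the free edge
- cover_narrow (a joint): Angle (rad) of the narrow bay's cover: 0 = fully shut, level; grows as its free edge rises, to 1.5. Starts 0.5 to 1.05. A stiff hinge keeps it wherever it is left (about 1 N at the free edge moves it). Over the last 0.1 rad a sprung catch under the free edge resists with up to about 10 N; pushed past about 0.04 it snaps to 0 and is held on its stop; let go earlier it springs back to about 0.1
- cover_narrow_hinge (a point): On the narrow cover's hinge axis, mid-width, at the rim of the fixed grey bay (85 mm wide, 140 deep, 75 tall, on a 12 mm dock plate), 87 mm above the bench. Its frame is the bay's, not the cover's: y along the hinge, z up. The shut cover reaches from here along -x (towards the robot), its underside at this height
- cover_narrow_pad (a point): Point to press on the narrow cover, a flat black plate 85 mm wide, 130 mm from hinge axis to free edge, 6 mm thick, with a 36 mm wide thumb lip 12 mm out from mid-edge: on its outer (upper) face, 112 mm from the hinge axis, mid-width. Moves with the cover; z is the outward normal, -x points to the free edge
- selector_grip (a point): On the vertical axis of the unmarked selector (black bar, grey disc) on top of the fixed grey control box (140 x 115 x 55 mm): 13 mm below the top of its bar (44 mm long, 14 thick, 34 tall), 21 mm above the 48 mm dia. disc under the bar, 98 mm above the bench. Its frame turns with the selector: x along the bar, z up
- selector (a joint): Angle (rad): 0 at the anticlockwise end stop (bar then along the box's front-to-back line), growing clockwise seen from above to 2.7 at the other stop. Detents 0.45 apart: 0 (the stop), 0.45 (first click) ... 2.7 (sixth). Starts at the stop, first or second click. About 0.06 N m turns it; let go, it settles into the nearest detent
- bottle_a: Loose amber dropper bottle, 34 mm dia., 104 mm tall with its black bulb, standing on the bench on the robot's side of the mixer; to be left alone. Origin at the centre of its underside, z up
- bottle_b: Loose amber dropper bottle, 34 mm dia., 104 mm tall with its black bulb, standing on the bench beyond the mixer; to be left alone. Origin at the centre of its underside, z up
- beaker: Loose glass beaker of paper smelling strips, 52 mm dia., 75 mm tall, the strips reaching 135 mm, standing on the bench beyond the mixer; to be left alone. Origin at the centre of its underside, z up

How it is judged (in metres and radians):
On the way, in this order (a step that is already met when the one before it is completed fails the run):
1. both covers are fully shut (value of joint each of cover_wide, cover_narrow below 0.03 rad), for 0.2 s.
2. the selector stands at its third click (value of joint selector between 1.25 and 1.45 rad), for 0.2 s.
At the end, for the whole second after the job is handed in: Both covers held shut within 0.03 rad of fully down, and the selector at rest at its third click from the anticlockwise end stop (1.35 rad, within 0.1) (all of step 1 and all of step 2 and velocity of joint selector between -0.1 and 0.1 rad/s); the robot touches nothing.
It fails at once if the near dropper bottle is pushed more than 40 mm or tipped over (distance of bottle_a from where it was at the start of the episode above 0.04 m or angle between bottle_a's own z axis and vertical above 0.5 rad).
It fails at once if the far dropper bottle is pushed more than 40 mm or tipped over (distance of bottle_b from where it was at the start of the episode above 0.04 m or angle between bottle_b's own z axis and vertical above 0.5 rad).
It fails at once if the beaker is pushed more than 40 mm or tipped over (distance of beaker from where it was at the start of the episode above 0.04 m or angle between beaker's own z axis and vertical above 0.5 rad).
It also fails if it takes over 58 s, if anything falls off the work surface, if the arm or the gripper's body presses on something with over 40 N, if the wrist force passes 120 N, or if a joint passes its speed limit or range.

## Working session

There is one attempt and no reset: what is moved stays moved. The work goes in short steps, Python scripts to look and compute and a shell command to move; the robot and the scene stay as the last step left them, time stands still between calls to the robot, and variables do not carry over. Pictures are saved under pics/ and viewed, at most 10 in all, crops included, and the job is handed in when it is done.

```bash
mkdir -p pics
python3 - <<'E'
from cell import robot
import cv2,numpy as np
for n in("scene","top"):
    im=robot.capture(n); cv2.imwrite(f"pics/{n}0.png",im[:,:,::-1]); c=robot.calibration(n); print(n,{k:np.round(v,3).tolist() for k,v in c.items()})
    R=cv2.Rodrigues(np.array(c["rvec"],float))[0]; print((-R.T@np.array(c["tvec"]).ravel()).round())
print(robot.state())
E
```

```text
scene {'camera_matrix': [[420.429, 0.0, 279.533], [0.0, 420.429, 208.774], [0.0, 0.0, 1.0]], 'rvec': [2.141, 1.649, -0.427], 'tvec': [-165.59, -444.637, 1240.771]}
[1003.  -98.  865.]
top {'camera_matrix': [[452.716, 0.0, 282.046], [0.0, 452.716, 212.347], [0.0, 0.0, 1.0]], 'rvec': [2.211, -2.171, 0.062], 'tvec': [22.617, 593.018, 874.512]}
[541.  32. 907.]
{'time': 0.1, 'joints': array([ 1.10360552e+00,  3.53587150e-01,  1.63405465e+00,  1.16740764e-05,
        1.15517270e+00, -2.39465390e-03]), 'qd': array([ 0.00171618, -0.00071131, -0.00116498, -0.00061275, -0.00117453,
       -0.00095208]), 'tau': array([ 1.64195120e-03, -6.06359410e+01, -3.42816103e+01,  2.31384838e-04,
        3.94363436e-03,  1.09228245e-05]), 'ee_pos': array([279.95695117, 558.32770978, 230.63377079]), 'eef_rot': array([-1.47318460e-04,  2.30314048e-01,  9.73116163e-01, -5.92920075e-04]), 'ft_force': array([ 0.35813672,  0.48956627, -0.49060333]), 'wrist_torque': array([-0.0355063 , -0.00848045,  0.0144551 ]), 'grasp_force': 0.0, 'gripper_width': 85.2465278125404}
```

View pics/scene0.png

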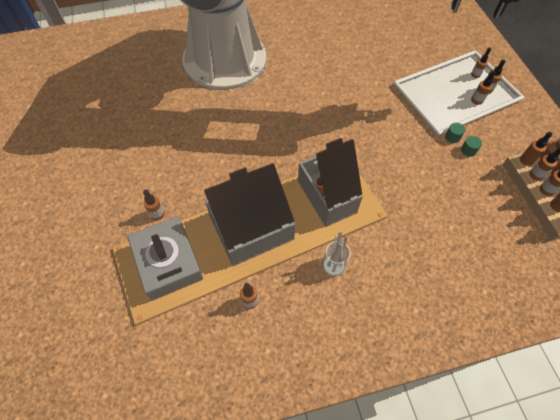

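View pics/top0.png

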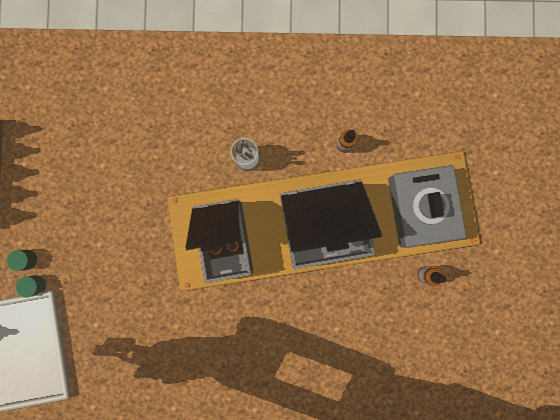

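The scene view shows the arm base at the top, the control box at (165,255), the wide cover at (250,205) and the narrow cover at (340,175). In the top view the narrow cover is at (215,225), the wide cover at (330,215), the selector at (430,206), bottle A at (433,276), bottle B at (347,138) and the beaker at (245,152). Next I'll extract the corners.

```bash
cat > h.py <<'E'
import cv2,numpy as np
from cell import robot
def cam(n):
    c=robot.calibration(n); R=cv2.Rodrigues(np.array(c["rvec"],float))[0]; t=np.array(c["tvec"],float).ravel()
    return np.array(c["camera_matrix"],float),R,t
def onz(n,p,z):
    K,R,t=cam(n); d=R.T@np.linalg.inv(K)@np.array([p[0],p[1],1.]); o=-R.T@t
    return o+d*(z-o[2])/d[2]
def proj(n,X):
    K,R,t=cam(n); x=K@(R@np.array(X,float)+t); return x[:2]/x[2]
def tri(pa,pb,a="top",b="scene"):
    P=[K@np.c_[R,t] for K,R,t in(cam(a),cam(b))]
    X=cv2.triangulatePoints(P[0],P[1],np.array(pa,float).reshape(2,1),np.array(pb,float).reshape(2,1)).ravel(); return X[:3]/X[3]
E
python3 - <<'E'
from h import *
for n,rois in(("top",[(180,190,70,70),(270,170,120,90),(385,160,90,90)]),("scene",[(290,130,80,80),(195,150,105,100),(125,215,80,85)])):
    im=cv2.imread(f"pics/{n}0.png")
    m=(im.max(2)<40).astype(np.uint8)
    for x,y,w,h in rois:
        cs,_=cv2.findContours(m[y:y+h,x:x+w],0,1)
        for c in cs:
            if cv2.contourArea(c)>40:
                a=cv2.approxPolyDP(c,3.,True)[:,0]+[x,y]; r=cv2.minAreaRect(c+np.array([x,y]))
                print(n,cv2.contourArea(c),a.tolist(),np.round(r[0]),np.round(r[1]),round(r[2]))
t=cv2.imread("pics/top0.png")
hsv=cv2.cvtColor(t,cv2.COLOR_BGR2HSV)
for p in([169,198],[464,152],[480,243],[182,290]): print("plate",onz("top",p,12).round())
a=cv2.resize(t[145:295,165:485],None,fx=2.5,fy=2.5,interpolation=2)
s=cv2.imread("pics/scene0.png")[130:310,110:390]
b=cv2.resize(s,None,fx=2.5*320/280*.5,fy=2.5*320/280*.5)
cv2.imwrite("pics/c1.png",np.vstack([cv2.resize(a,(560,262),interpolation=3),cv2.resize(s,(504,324),interpolation=2)[:, :504].copy() if 0 else cv2.copyMakeBorder(cv2.resize(s,(504,324)),0,0,0,56,0)]))
E
```

```text
top 943.0 [[369, 216], [362, 213], [365, 207], [359, 203], [358, 207], [355, 203], [351, 207], [348, 200], [347, 209], [332, 203], [336, 208], [333, 219], [329, 214], [332, 207], [328, 215], [329, 203], [327, 206], [321, 202], [327, 213], [318, 221], [315, 212], [317, 215], [309, 219], [316, 216], [318, 221], [323, 216], [325, 221], [314, 221], [310, 229], [314, 230], [308, 233], [315, 233], [317, 223], [322, 227], [317, 228], [317, 233], [322, 228], [323, 237], [328, 233], [323, 231], [324, 226], [333, 233], [326, 237], [333, 235], [332, 225], [326, 224], [334, 224], [334, 219], [339, 231], [336, 235], [339, 233], [340, 237], [339, 228], [343, 228], [345, 240], [349, 234], [359, 237], [361, 232], [364, 234], [362, 230], [369, 236], [365, 223], [369, 218], [363, 222]] [338. 220.] [40. 62.] 87
plate [617. 258.  12.]
plate [ 720. -328.   12.]
plate [ 539. -358.   12.]
plate [437. 227.  12.]
```

View pics/c1.png

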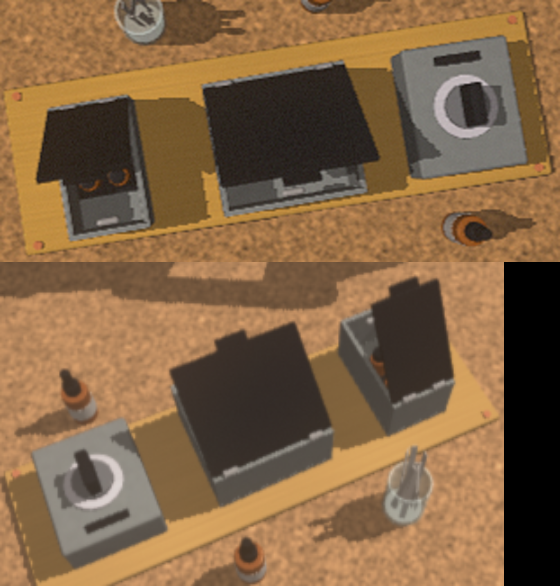

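Crop: wide cover hinge corners (205,86),(345,64) and free corners (217,183),(379,160) in the top crop. Narrow cover hinge (52,103),(132,97), free (38,178),(131,183). The bar top is at (474,98). The same corners are visible in the scene crop, so I'll triangulate.

Run:
```python
from h import *
T=lambda x,y:(165+x/1.75,145+y/1.747); S=lambda x,y:(110+x/1.8,130+(y-262)/1.8)
for nm,a,b in[("W hinge R",(345,64),(215,478)),("W hinge L",(205,86),(330,430)),("W free R",(379,160),(172,372)),("W free L",(217,183),(294,324)),
 ("N hinge R",(132,97),(390,400)),("N hinge L",(52,103),(452,375)),("N free R",(131,183),(372,285)),("N free L",(38,178),(437,278)),
 ("bar",(474,98),(82,455)),("bottA",(478,233),(66,375)),("bottB",(0,0),(0,0))]:
    if nm=="bottB":continue
    X=tri(T(*a),S(*b)); print(nm,X.round(),(proj("top",X)-T(*a)).round(1), onz("top",T(*a),90).round(), onz("scene",S(*b),90).round())
print("bar z111",onz("top",T(474,98),111).round(),onz("scene",S(82,455),111).round(),"disc z77",onz("top",T(464,107),77).round(),onz("scene",S(93,481),77).round())
print("A",onz("top",T(478,233),104).round(),onz("scene",S(66,375),104).round(), "B",onz("top",(349,135),104).round(),"beaker",onz("top",(245,153),75).round())
for p in[(392,55),(510,38),(527,158),(413,178)]: print("box",onz("top",T(*p),67).round())
```

```text
W hinge R [ 648. -109.   89.] [-1.6 -0.5] [ 647. -111.   90.] [ 650. -105.   90.]
W hinge L [622.  35.  85.] [-0.5 -0.2] [621.  34.  90.] [624.  35.  90.]
W free R [ 548. -128.  165.] [-1.7 -0.5] [ 548. -147.   90.] [ 501. -127.   90.]
W free L [523.  20. 167.] [0.5 0.1] [521.  20.  90.] [470.  32.  90.]
N hinge R [608. 110.  99.] [-0.9 -0.3] [608. 109.  90.] [604. 114.  90.]
N hinge L [600. 189. 108.] [-0.5 -0.2] [601. 192.  90.] [590. 197.  90.]
N free R [524. 101. 212.] [-2.8 -1. ] [519. 108.  90.] [436. 144.  90.]
N free L [526. 182. 200.] [-0.6 -0.2] [523. 204.  90.] [446. 229.  90.]
bar [ 609. -233.  134.] [1.8 0.4] [ 614. -245.   90.] [ 584. -245.   90.]
bottA [ 475. -249.   92.] [0.7 0.2] [ 475. -249.   90.] [ 472. -251.   90.]
bar z111 [ 612. -238.  111.] [ 595. -241.  111.] disc z77 [ 605. -239.   77.] [ 612. -239.   77.]
A [ 476. -244.  104.] [ 482. -248.  104.] B [729. -84. 104.] beaker [698. 104.  75.]
box [ 660. -165.   67.]
box [ 681. -291.   67.]
box [ 553. -309.   67.]
box [ 530. -188.   67.]
```

```bash
python3 -m crank '[[0,0,0,0,0,0.118,0],[0,0,0,0,0,0.118,0],[0,0,0,0,0,0.118,0],[0,0,0,0,0,0.118,0],[0,0,0,0,0,0.118,0],[0,0,0,0,0,0.118,0],[0,0,0,0,0,0.118,0],[0,0,0,0,0,0.118,0]]' 20
python3 -m crank '[[-2.27,1.05,-0.07,0,0,0,0],[-2.27,1.05,-0.07,0,0,0,0],[-2.27,1.05,-0.07,0,0,0,0],[-2.27,1.05,-0.07,0,0,0,0],[-2.27,1.05,-0.07,0,0,0,0],[-2.27,1.05,-0.07,0,0,0,0],[-2.27,1.05,-0.07,0,0,0,0],[-2.27,1.05,-0.07,0,0,0,0],[-2.27,1.05,-0.07,0,0,0,0],[-2.27,1.05,-0.07,0,0,0,0],[-2.27,1.05,-0.07,0,0,0,0],[-2.27,1.05,-0.07,0,0,0,0],[-2.27,1.05,-0.07,0,0,0,0],[-2.27,1.05,-0.07,0,0,0,0],[-2.27,1.05,-0.07,0,0,0,0],[-2.27,1.05,-0.07,0,0,0,0],[-2.27,1.05,-0.07,0,0,0,0],[-2.27,1.05,-0.07,0,0,0,0],[-2.27,1.05,-0.07,0,0,0,0],[-2.27,1.05,-0.07,0,0,0,0]]'
python3 - <<'E'
from h import *
for n in("top","scene"):
    im=robot.capture(n)[:,:,::-1]; cv2.imwrite(f"pics/{n}1.png",im)
w=robot.capture("wrist")[:,:,::-1]
cv2.imwrite("pics/m1.png",np.hstack([cv2.resize(cv2.imread("pics/scene1.png"),(400,300)),cv2.resize(w,(400,300))]))
s=robot.state();print(s["ee_pos"],s["eef_rot"],s["joints"])
E
```

```text
time: 0.77
ee_pos: [280.0, 558.4, 230.8]
eef_rot: [0.0, 0.65, 0.76, -0.0]
ft_force: [0.2, -0.7, 0.7]
gripper_width: 0.3
grasp_force: 0.0
time: 2.43
ee_pos: [561.0, 143.3, 245.0]
eef_rot: [-0.0, 0.648, 0.762, -0.0]
ft_force: [0.3, 0.6, 0.6]
gripper_width: -0.1
grasp_force: 0.0
[561.04776704 143.25368281 244.86307699] [-1.61538846e-04  6.48509592e-01  7.61206413e-01 -2.80841605e-04] [ 2.47437279e-01  2.69444925e-01  1.71917163e+00 -6.77618521e-05
  1.15362110e+00  8.79182086e-02]
```

View pics/m1.png

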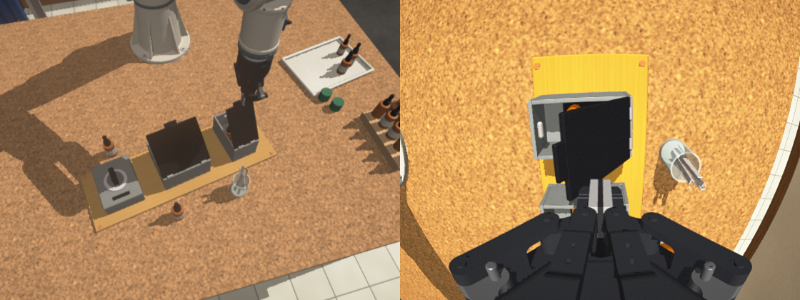

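Wrist view: the narrow cover's hinge edge is at column 630, rows 96–158, and its free edge at column 566, rows 105–200. The fingertips are at (600,185). I'll check the cover width against the wrist rays.

```bash
cat >> h.py <<'E'
def wonz(p,z):
    K,R,t=cam("wrist"); v=np.array([(p[0]-K[0,2]),(p[1]-K[1,2])]); r=np.hypot(*v); th=r/K[0,0]
    d=R.T@np.array([*(v/r*np.sin(th)),np.cos(th)]); o=-R.T@t; return o+d*(z-o[2])/d[2]
E
python3 - <<'E'
from h import *
K,R,t=cam("wrist"); print(K[0,0],(-R.T@t).round())
f=lambda x,y:((x-400)*1.4,y*1.4)
for nm,p,z in[("hingeL",(630,96),90),("hingeR",(631,158),90),("freeL",(564,106),198),("freeR",(566,200),198),("bay rim L",(530,96),87),("bay rim R",(534,157),87),("plateNE",(648,55),12),("plateNW",(531,57),12),("beaker",(680,150),75)]:print(nm,wonz(f(*p),z).round())
E
```

```text
325.19226210127806 [549. 223. 387.]
hingeL [591. 199.  90.]
hingeR [609. 115.  90.]
freeL [524. 190. 198.]
freeR [535. 102. 198.]
bay rim L [461. 179.  87.]
bay rim R [474.  93.  87.]
plateNE [620. 264.  12.]
plateNW [433. 233.  12.]
beaker [683. 134.  75.]
```

```bash
python3 -m crank '[[0.35,0,2.5,0,0,0,0],[0.35,0,2.5,0,0,0,0],[0,-0.6,1,0,0,0,0],[0,-0.6,1,0,0,0,0],[0,-0.6,1,0,0,0,0],[0,-0.6,1,0,0,0,0],[0,-0.6,1,0,0,0,0],[0,-0.6,1,0,0,0,0],[0,-0.6,1,0,0,0,0],[0,-0.6,1,0,0,0,0]]'
python3 -m crank '[[0,-0.6,0.8,0,0,0,0],[0,-0.3,0.4,0,0,0,0],[0,0,0.3,0,0,0,0],[0,0,0.3,0,0,0,0],[0,0,0.2,0,0,0,0],[0,0,0,0,0,0,0],[0,0,0,0,0,0,0]]'
```

```text
time: 3.42
ee_pos: [511.9, 143.6, 115.0]
eef_rot: [0.0, 0.648, 0.762, 0.001]
ft_force: [0.6, -0.0, -0.6]
gripper_width: 0.1
grasp_force: 0.4
time: 4.0
ee_pos: [503.5, 142.3, 95.4]
eef_rot: [0.0, 0.648, 0.762, 0.0]
ft_force: [0.4, -0.0, 0.8]
gripper_width: 0.1
grasp_force: 0.0
```

```bash
python3 -m crank '[[0,0,-2,0,0,0,0],[0,0,-3,0,0,0,0],[0,0,-3,0,0,0,0],[0,0,-3,0,0,0,0],[0,0,-1,0,0,0,0],[-1.98,0.42,0,0,0,0,0],[-1.98,0.42,0,0,0,0,0],[-1.98,0.42,0,0,0,0,0],[-1.98,0.42,0,0,0,0,0],[-1.98,0.42,0,0,0,0,0],[-1.98,0.42,0,0,0,0,0],[-1.98,0.42,0,0,0,0,0],[-1.98,0.42,0,0,0,0,0],[-1.98,0.42,0,0,0,0,0],[-1.98,0.42,0,0,0,0,0]]'
python3 - <<'E'
from h import *
w=robot.capture("wrist")[:,:,::-1];s=robot.capture("scene")[:,:,::-1];cv2.imwrite("pics/w2.png",w)
cv2.imwrite("pics/m2.png",np.hstack([cv2.resize(s[100:320,100:400],(400,300)),cv2.resize(w,(400,300))]))
E
```

```text
time: 5.25
ee_pos: [577.0, -47.4, 215.0]
eef_rot: [0.0, 0.648, 0.762, 0.0]
ft_force: [0.8, 0.3, 0.3]
gripper_width: 0.1
grasp_force: 0.0
```

View pics/m2.png

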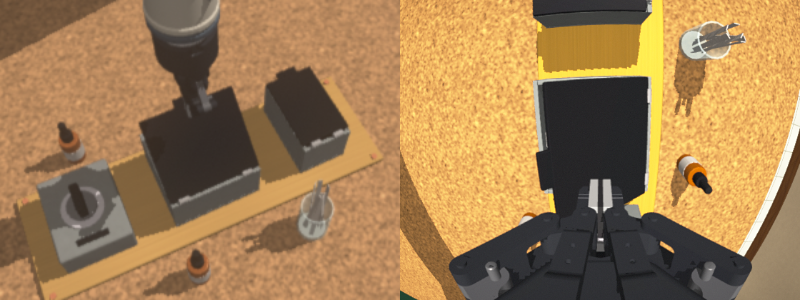

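The narrow cover is down flat (scene crop, (305,115)). The wide cover is under the fingers, with its free edge at column 542 in the wrist view. I'll press it now.

```bash
python3 -m crank '[[0,0,2.2,0,0,0,0],[0,0,2.3,0,0,0,0],[0,-0.6,1,0,0,0,0],[0,-0.6,1,0,0,0,0],[0,-0.6,1,0,0,0,0],[0,-0.6,1,0,0,0,0],[0,-0.6,1,0,0,0,0],[0,-0.6,1,0,0,0,0],[0,-0.6,0.5,0,0,0,0],[0,0,0.3,0,0,0,0],[0,0,0.3,0,0,0,0],[0,0,0,0,0,0,0]]'
python3 -m crank '[[0,0,0.2,0,0,0,0],[0,0,0.2,0,0,0,0],[0,0,0,0,0,0,0],[0,0,0,0,0,0,0]]'
python3 - <<'E'
from h import *
w=robot.capture("wrist")[:,:,::-1];s=robot.capture("scene")[:,:,::-1]
t=robot.state(); print(t["ft_force"])
E
```

```text
time: 6.35
ee_pos: [534.3, -53.2, 99.5]
eef_rot: [-0.001, 0.648, 0.762, -0.001]
ft_force: [0.5, -0.8, -0.0]
gripper_width: -0.2
grasp_force: 0.0
time: 6.68
ee_pos: [535.7, -53.2, 95.5]
eef_rot: [0.0, 0.648, 0.762, 0.0]
ft_force: [-0.0, 0.3, 0.7]
gripper_width: 0.0
grasp_force: 0.0
[ 0.16599486  0.30701894 -0.87517604]
```

```bash
python3 -m crank '[[0,0,0.1,0,0,0,0],[0,0,0.1,0,0,0,0],[0,0,0,0,0,0,0],[0,0,0,0,0,0,0]]'; python3 -m crank '[[0,0,0.1,0,0,0,0],[0,0,0.1,0,0,0,0],[0,0,0,0,0,0,0]]'
```

```text
time: 7.12
ee_pos: [535.1, -53.1, 93.1]
eef_rot: [-0.0, 0.648, 0.762, -0.0]
ft_force: [-0.5, -0.3, 0.1]
gripper_width: 0.4
grasp_force: 0.0
time: 7.37
ee_pos: [535.3, -53.2, 92.7]
eef_rot: [0.0, 0.648, 0.762, 0.0]
ft_force: [-5.8, 0.3, 18.6]
gripper_width: 0.4
grasp_force: 9.5
```

Firm contact at z≈93, the height of a shut cover. Next I'll move above the selector.

```bash
python3 -m crank '[[0,0,-1,0,0,0,0],[0,0,-3,0,0,0,0],[0,0,-3,0,0,0,0],[0,0,-3,0,0,0,0],[0,0,-1.5,0,0,0,60],[-1.5,0.41,0,0,0,0,60],[-1.5,0.41,0,0,0,0,60],[-1.5,0.41,0,0,0,0,60],[-1.5,0.41,0,0,0,0,60],[-1.5,0.41,0,0,0,0,60],[-1.5,0.41,0,0,0,0,60],[-1.5,0.41,0,0,0,0,60],[-1.5,0.41,0,0,0,0,60],[-1.5,0.41,0,0,0,0,60],[-1.5,0.41,0,0,0,0,60],[0,0,0,0,0,0,60]]'
python3 - <<'E'
from h import *
w=robot.capture("wrist")[:,:,::-1];s=robot.capture("top")[:,:,::-1]
cv2.imwrite("pics/m3.png",np.hstack([cv2.resize(s[120:310,150:490],(500,280)),np.zeros((280,0,3),np.uint8)]))
cv2.imwrite("pics/m3.png",np.hstack([cv2.resize(s[120:300,150:400],(320,420)),w[:, 120:440]]) )
t=robot.state();print(t["ee_pos"]); np.savez("w3.npz",K=cam("wrist")[0])
E
```

```text
time: 8.7
ee_pos: [601.2, -197.5, 206.3]
eef_rot: [0.001, 0.648, 0.762, -0.0]
ft_force: [-0.4, 0.2, -0.1]
gripper_width: 50.9
grasp_force: 0.0
[ 599.91368041 -195.19824235  206.03711115]
```

View pics/m3.png

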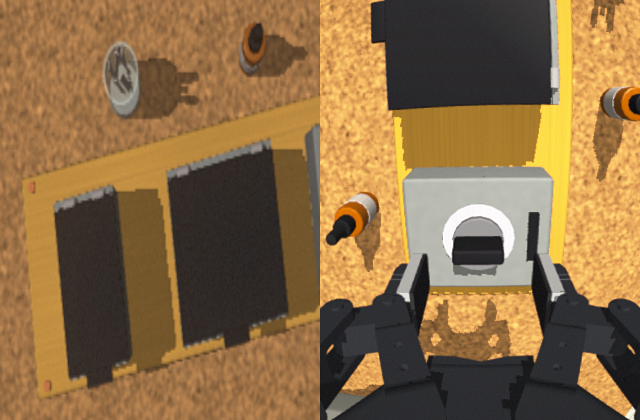

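Both covers are shut in the top crop. In the wrist view the selector bar is at about (279,250) in full-frame pixels, lying along the box's front-to-back line, so it starts at its stop. The disc centre is at about (278,237).

Run:
```python
from h import *
for nm,p,z in[("disc",(278,237),77),("bartop",(279,256),111),("bartop alt",(279,243),111),("boxL",(204,170),67),("boxR",(352,170),67),("box R2",(352,285),67),("bar end1",(253,263),111),("bar end2",(304,263),111)]:print(nm,wonz(p,z).round())
print(robot.state()["ee_pos"],robot.state()["joints"][5])
```

```text
disc [ 605. -235.   77.]
bartop [ 606. -237.  111.]
bartop alt [ 605. -226.  111.]
boxL [ 530. -186.   67.]
boxR [ 661. -165.   67.]
box R2 [ 690. -282.   67.]
bar end1 [ 586. -247.  111.]
bar end2 [ 628. -240.  111.]
[ 599.91368041 -195.19824235  206.03711115] -0.4781303903767995
```

```bash
python3 -m crank '[[-2.1,-0.1,0,0,0,0,60],[-2.1,0,0,0,0,0,60],[0,0,0,0,0,-0.112,60],[0,0,0,0,0,-0.112,60],[0,0,0,0,0,-0.112,60],[0,0,0,0,0,-0.112,60],[0,0,0,0,0,-0.112,60],[0,0,0,0,0,-0.112,60],[0,0,0,0,0,-0.112,60],[0,0,0,0,0,-0.112,60],[0,0,0,0,0,-0.112,60],[0,0,0,0,0,-0.112,60],[0,0,0,0,0,-0.112,60],[0,0,0,0,0,-0.112,60],[0,0,0,0,0,-0.112,60],[0,0,0,0,0,-0.112,60],[0,0,0,0,0,0,60]]'
python3 - <<'E'
from h import *
w=robot.capture("wrist")[:,:,::-1]
cv2.imwrite("pics/m4.png",w)
print(robot.state()["ee_pos"],robot.state()["eef_rot"])
E
```

```text
time: 10.22
ee_pos: [605.4, -235.4, 206.4]
eef_rot: [-0.0, -0.082, 0.997, 0.0]
ft_force: [-0.0, -0.2, 1.0]
gripper_width: 51.4
grasp_force: 0.0
[ 605.44741813 -235.46792628  206.34884744] [-9.68634482e-05 -7.89266074e-02  9.96880411e-01  1.66960019e-04]
```

View pics/m4.png

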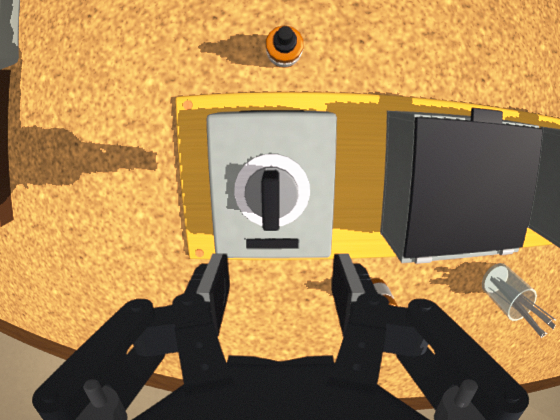

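The bar is vertical at column 271, about 9 px left of the finger midline at column 281.

Run:
```python
from h import *
s=robot.state()
from scipy.spatial.transform import Rotation as Ro
q=s["eef_rot"]; R=Ro.from_quat([q[1],q[2],q[3],q[0]])
for nm,p,z in[("disc",(272,190),77),("bar top near",(271,230),111),("bar top far",(271,180),111)]:
    X=wonz(p,z);print(nm,X.round(),R.inv().apply(X-s["ee_pos"]).round(1))
```

```text
disc [ 604. -242.   77.] [  2.7  -6.5 129.3]
bar top near [ 627. -239.  111.] [-20.6  -6.7  95.3]
bar top far [ 587. -245.  111.] [20.1 -6.4 95.3]
```

```bash
python3 -m crank '[[0,-0.5,0,0,0,0,60],[0,0,2,0,0,0,60],[0,0,2,0,0,0,60],[0,0,2,0,0,0,60],[0,0,2,0,0,0,60],[0,0,2,0,0,0,60],[0,0,1.2,0,0,0,60],[0,0,1,0,0,0,60],[0,0,0,0,0,0,40]]'
python3 -m crank '[[0,0,0,0,0,0,30],[0,0,0,0,0,0,25],[0,0,0,0,0,0,20],[0,0,0,0,0,0,15],[0,0,0,0,0,0,10],[0,0,0,0,0,0,5],[0,0,0,0,0,0,0],[0,0,0,0,0,0,0],[0,0,0,0,0,0,0]]' 25
```

```text
time: 11.02
ee_pos: [605.4, -240.8, 82.4]
eef_rot: [-0.001, -0.079, 0.997, 0.001]
ft_force: [-1.5, 0.3, 0.6]
gripper_width: 40.4
grasp_force: 0.0
time: 11.77
ee_pos: [607.4, -242.7, 85.8]
eef_rot: [0.001, -0.08, 0.997, -0.001]
ft_force: [0.4, -5.7, 1.1]
gripper_width: 13.0
grasp_force: 25.3
```

Gripped at 13–14 mm, which matches the bar. Turning 1.35 rad clockwise.

```bash
python3 -m crank '[[0,0,0,0,0,0.09,0],[0,0,0,0,0,0.09,0],[0,0,0,0,0,0.09,0],[0,0,0,0,0,0.09,0],[0,0,0,0,0,0.09,0],[0,0,0,0,0,0.09,0],[0,0,0,0,0,0.09,0],[0,0,0,0,0,0.09,0],[0,0,0,0,0,0.09,0],[0,0,0,0,0,0.09,0],[0,0,0,0,0,0.09,0],[0,0,0,0,0,0.09,0],[0,0,0,0,0,0.09,0],[0,0,0,0,0,0.09,0],[0,0,0,0,0,0.09,0],[0,0,0,0,0,0,0],[0,0,0,0,0,0,0],[0,0,0,0,0,0,0],[0,0,0,0,0,0,0]]'
python3 - <<'E'
from h import *
s=robot.state();q=s["eef_rot"];print(s["ft_force"],s["wrist_torque"],q,2*np.arctan2(q[2],q[1])-0)
E
```

```text
time: 13.35
ee_pos: [607.1, -243.7, 85.8]
eef_rot: [0.002, 0.561, 0.828, -0.001]
ft_force: [-1.9, -10.7, 0.4]
gripper_width: 13.7
grasp_force: 25.3
[ -1.86770305 -10.67881514   0.43288083] [-1.74185973  0.18428176  0.02882151] [ 0.00206169  0.56071069  0.82800864 -0.00097832] 1.9511013987337924
```

```bash
python3 -m crank '[[0,0,0,0,0,0,20],[0,0,0,0,0,0,30],[0,0,0,0,0,0,45],[0,0,0,0,0,0,50],[0,0,0,0,0,0,50],[0,0,-1,0,0,0,50],[0,0,-2,0,0,0,50],[0,0,-3,0,0,0,50],[0,0,-3,0,0,0,50],[0,0,-3,0,0,0,50],[0,0,-3,0,0,0,50],[0,0,0,0,0,0,50],[0,0,0,0,0,0,50]]'
python3 - <<'E'
from h import *
w=robot.capture("wrist")[:,:,::-1];s=robot.capture("scene")[:,:,::-1]
cv2.imwrite("pics/m5.png",np.hstack([cv2.resize(s[120:320,100:400],(400,300)),cv2.resize(w,(400,300))]))
E
```

```text
time: 14.43
ee_pos: [607.6, -241.5, 237.2]
eef_rot: [0.002, 0.561, 0.828, 0.001]
ft_force: [0.2, -0.4, -0.1]
gripper_width: 42.9
grasp_force: 0.0
```

View pics/m5.png

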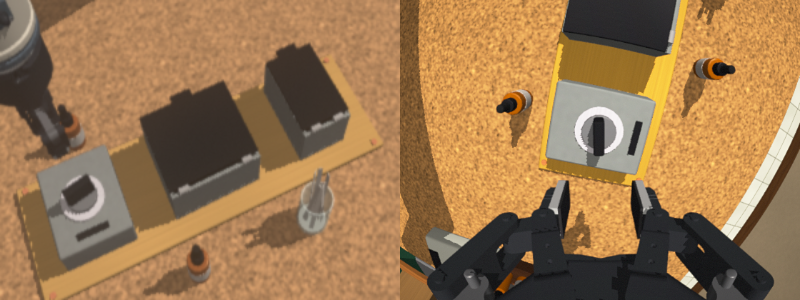

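Both covers are flat, the bar lies along the tool's x axis after the 1.35 rad turn, the loose items still stand and the gripper is clear.

```bash
python3 -c "
from cell import robot
print(robot.sign_off())"
```

```text
the job is handed in; nothing more can be done
None
```

The job is handed in at about 14.5 s of the 58 s limit: both covers look shut, the selector was turned 1.35 rad clockwise from its stop (third click), the bottles and beaker still stand, and the gripper is open and clear; the sign-off returned no verdict.

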